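# Fetch the column from between the solvent bottles

### The arm

A 6-joint arm with a two-finger parallel gripper is mounted at the origin on the work surface. World frame = base frame: x ahead of the robot, y to its left, z up, the work surface at z = 0. Lengths are in mm, angles in rad, forces in N, time in s.
With the tool pointing down it reaches from about 375 to 900 mm from the base axis. Payload 3.1 kg.
Tool frame: the origin (TCP) lies at the very end of the fingers, on their centre line; the grasp point (between the pads) lies 19 mm behind it (robot.hold_point_z is the distance from the TCP to the grasp point, in mm); z points along the fingers, y is the line along which they close (so a half turn about z gives the same grasp; the last joint's range is limited). The gripper opens to 85 mm and grips with 20 to 120 N. Pads are 22 mm wide; open, the fingers measure 114 mm over their backs; the gripper's body (76 mm by 85 mm) begins 54 mm behind the grasp point. The pads swing forward as they close: fully open they stand 13 mm farther back than shut.
Start: joints at [0.932, 0.527, 1.433, -0, 1.181, -0.178], TCP at [277.313, 560.084, 231.31] pointing down, gripper open.
Joint ranges: [-3.08, 3.08], [-0.75, 2.2], [0.22, 2.44], [-1.43, 4.57], [0, 2.65], [-2.85, 2.85]. Speed limits (rad/s): [2.79, 2.79, 3.14, 3.14, 3.14, 3.14].

### API

Orientations are given as a unit quaternion [x, y, z, w].
In Python, from workcell import robot gives the robot as it stands.
- The arm moves only by the tool apply_moves, never from a script. Its argument "plan" is one flat list of numbers, 7 for each row, row after row: the gripper's target within -1 to 1 (shut at 1, half-way at 0, fully open at -1), then the shift along the tool's x, y, z as a fraction of full scale, then the turn, a rotation vector about the tool's x, y, z as a fraction of full scale. In form: [hand, tx, ty, tz, rx, ry, rz, hand, tx, ty, tz, rx, ry, rz, ...]. A call has 1 to 12 rows; each row shifts and turns the commanded pose from where the row before left it, along the tool's axes as they then stand; what a row does not reach is not made up. Full scale, the value 1, is 12 cm for a shift and 180 degrees for a turn. A row lasts 1/10 s, in which the tool goes at most 50 mm and 8.59 degrees, less where a joint would pass 70% of its speed; a pose out of reach is approached as far as the arm can. A call with a number of a shift or a turn outside -1 to 1 is refused whole. A call with a gripper value outside its range is refused whole. The fingers move at their own pace and stop on an object; the grip force is fixed at half the most. Time passes only in rows, so rows that do not move let the fingers close. It gives the time, the measured TCP pose, the force, the opening and the grip force at its end, in the units of the state.
- robot.sense(): the state, without advancing time (a new reading comes with each control period).
- robot.camera(name): name is "side" or "top" or "wrist"; returns a dict with "pixels" (420x560x3 uint8, blue, green, red), "intrinsics" (3x3 intrinsics, pixels), "extrinsics" (4x4, takes a point from camera to world coordinates); the wrist camera has in their place "T_tool_cam" (4x4, takes a point from camera to tool coordinates, whose origin is the TCP and whose axes are the flange's). Camera axes: x right, y up, looking along -z (the intrinsics and any distortion apply to the point x, -y, -z); pixel columns grow to the right and rows downward; lengths in mm; the calibration is good to about 2 mm. A picture is of the moment at which its call begins: read the wrist's pose just before it. There is no depth.
- robot.sign_off(): hands the job in; it is judged then, once.
Trained networks look in a picture, given as the dict that the camera call returned (one of the last four; its "shot" number tells which), for a name from the list of things; names that differ only in an ending like _2 or _b are one class to them, and where a whole thing is asked for, a point or a joint stands for the part that bears it (a point fixed in the world has none). Each returns a list of dicts, best first, with "conf" (0 to 1); they miss things now and then, are a little off and sometimes report something else, mostly with a low value. They report only what shows in the picture. A call takes as long as a camera call.
- robot.spot_in(picture, target): "at" ([x, y, z] in mm, in the coordinates of the camera as it stood for that picture, good to about 4 mm: the middle of the surface that is visible of it).
- robot.masks_of(picture, target): "region" (420x560 bool, what is visible of it).
The state is a dict: "time_s": time; "q": joint angles; "qd": joint speeds; "effort": joint torques, N m; "position": TCP position; "tcp_rot": TCP orientation; "force": force on the tool from outside, world axes, zero at the start; "ft_torque": the same for the moment, N m; "width": finger opening in mm; "grasp_force": force on a finger pad.
Only numpy, scipy, OpenCV 4.12 (cv2) and the standard library are available. Lean on these libraries where they do the work, as an engineer would, in place of code of your own. Each camera call takes 0.05 s, during which the arm holds its last target. There are 200 camera calls.

### The job

Move the two solvent bottles that crowd the column clips, one in front and one behind, into the white parking tray, then pull the steel column up out of its yellow spring clips and lay it in the two V-blocks of the green cradle, centred along it. Then put each bottle back in the middle of the pad of its cap's colour. Keep the bottles upright all the time, and leave everything standing still.

Things in the scene. Friction and masses are not known exactly. Their poses are not given: they have to be found in the camera images.
- blue_bottle_center (a point): Empty clear glass bottle, blue cap, loose, 130-250 g, 115 mm tall: body 56 mm wide up to 68 mm above its foot, then narrowing to a neck; cap 38 mm wide, 88 to 115 mm above the foot (grip here: cap middle is 44 mm above this point). Point on the axis 57.5 mm above the foot; z up. Starts on the blue pad, its side 26 mm from the column axis: fingers cannot get beside the column there.
- orange_bottle_center (a point): Empty amber glass bottle, orange cap, loose, 130-250 g, 115 mm tall: body 56 mm wide up to 68 mm above its foot, then narrowing to a neck; cap 38 mm wide, 88 to 115 mm above the foot (grip here: cap middle is 44 mm above this point). Point on the axis 57.5 mm above the foot; z up. Starts on the orange pad, its side 26 mm from the column axis: fingers cannot get beside the column there.
- column_center (a point): Steel chromatography column, loose cylinder 20 mm in diameter, 130 mm long, 220 g, brass ends, a red band. Point at its middle; own y axis along the cylinder (either way round will do). Starts level in the two clips of the stand, axis 44 mm above the bench; the 60 mm between the clips is free for gripping from above.
- clip_stand: Fixed grey base 26 (x) x 150 (y) x 10 mm with two C-shaped yellow spring clips 12 mm wide at y = -38 and +38 mm, open upward, tops 63 mm above the bench. They hold the column along y, 44 mm above the origin; they resist a straight pull up with 12 to 20 N and let it go after about 12 mm. Origin under its middle; z up. The pads are centred at x = -54 and +54 mm.
- blue_pad: Fixed blue pad, 70 x 70 x 3 mm, home of the blue-capped bottle; a 34 mm wide tab of the same colour sticks out 25 mm on its +y side. Origin under the middle of the 70 mm square (the bottle's axis belongs there), top 3 mm above it; z up. One pad lies in front of the clip stand, one behind it, 54 mm from its middle, either way round.
- orange_pad: Fixed orange pad, 70 x 70 x 3 mm, home of the orange-capped bottle; a 34 mm wide tab of the same colour sticks out 25 mm on its +y side. Origin under the middle of the 70 mm square (the bottle's axis belongs there), top 3 mm above it; z up. One pad lies in front of the clip stand, one behind it, 54 mm from its middle, either way round.
- parking_tray: Fixed white open tray, 210 (x) x 110 (y) mm outside, walls 5 mm thick and 20 mm high, floor 5 mm thick; empty at the start, room for both bottles, e.g. at x = -48 and +48 mm on its centre line. Origin at the middle of the underside; z up. It and the cradle are left and right of the clip stand, either way round.
- cradle_seat (a point): Where the column's middle belongs in the green cradle: fixed base 80 (x) x 150 (y) x 8 mm with two grey V-blocks 14 mm wide at y = -38 and +38 mm, open upward, 35 mm wide at the mouth. Point 34 mm above the bench, midway between the V-blocks; the column's axis lies there along y. Between the V-blocks fingers have room down to the base. z up.

How it is judged (in metres and radians):
On the way, in this order (a step that is already met when the one before it is completed fails the run):
1. both bottles stand upright in the parking tray, the column still in its clips (x of blue_bottle_center in the frame of parking_tray between -0.08 and 0.08 m and y of blue_bottle_center in the frame of parking_tray between -0.03 and 0.03 m and z of blue_bottle_center in the frame of parking_tray between 0.05 and 0.072 m and angle between each of blue_bottle_center, orange_bottle_center's own z axis and vertical below 0.15 rad and x of orange_bottle_center in the frame of parking_tray between -0.08 and 0.08 m and y of orange_bottle_center in the frame of parking_tray between -0.03 and 0.03 m and z of orange_bottle_center in the frame of parking_tray between 0.05 and 0.072 m and distance between column_center and clip_stand below 0.055 m), for 0.2 s.
2. the column lies in both V-blocks of the cradle, the bottles still parked (x of column_center in the frame of cradle_seat between -0.008 and 0.008 m and y of column_center in the frame of cradle_seat between -0.015 and 0.015 m and z of column_center in the frame of cradle_seat between -0.005 and 0.006 m and angle between the y axis of column_center and the y axis of cradle_seat, either way round below 0.1 rad and x of blue_bottle_center in the frame of parking_tray between -0.08 and 0.08 m and y of blue_bottle_center in the frame of parking_tray between -0.03 and 0.03 m and z of blue_bottle_center in the frame of parking_tray between 0.05 and 0.072 m and angle between each of blue_bottle_center, orange_bottle_center's own z axis and vertical below 0.15 rad and x of orange_bottle_center in the frame of parking_tray between -0.08 and 0.08 m and y of orange_bottle_center in the frame of parking_tray between -0.03 and 0.03 m and z of orange_bottle_center in the frame of parking_tray between 0.05 and 0.072 m), for 0.2 s.
At the end, for the whole second after the job is handed in: Each bottle upright (0.15 rad) on the pad of its cap's colour, axis within 12 mm of its middle; the column in both V-blocks, within 8 mm across, 15 mm along, 5 mm in height of the seat and 0.1 rad of the cradle's y axis; all released and at rest (under 20 mm/s) (horizontal distance between blue_bottle_center and blue_pad below 0.012 m and z of blue_bottle_center in the frame of blue_pad between 0.055 and 0.067 m and angle between each of blue_bottle_center, orange_bottle_center's own z axis and vertical below 0.15 rad and horizontal distance between orange_bottle_center and orange_pad below 0.012 m and z of orange_bottle_center in the frame of orange_pad between 0.055 and 0.067 m and x of column_center in the frame of cradle_seat between -0.008 and 0.008 m and y of column_center in the frame of cradle_seat between -0.015 and 0.015 m and z of column_center in the frame of cradle_seat between -0.005 and 0.006 m and angle between the y axis of column_center and the y axis of cradle_seat, either way round below 0.1 rad and linear speed of each of blue_bottle, orange_bottle, column below 0.02 m/s); the robot touches nothing.
It fails at once if the blue-capped bottle is tipped (more than 0.5 rad from upright) (angle between blue_bottle_center's own z axis and vertical above 0.5 rad).
It fails at once if the orange-capped bottle is tipped (more than 0.5 rad from upright) (angle between orange_bottle_center's own z axis and vertical above 0.5 rad).
It also fails if it takes over 136 s, if anything falls off the work surface, if the arm or the gripper's body presses on something with over 40 N, if the wrist force passes 120 N, or if a joint passes its speed limit or range.

## Working session

There is one attempt and no reset: what is moved stays moved. The work goes in short steps, Python scripts to look and compute and a tool call to move; the robot and the scene stay as the last step left them, time stands still between calls to the robot, and variables do not carry over. Pictures are saved under pics/ and viewed, at most 16 in all, crops included, and the job is handed in when it is done.

Besides the shell and the picture viewer there is one more tool, called after "Request:" by a JSON object that holds its "method" and its "body". apply_moves: Moves the arm, as the interface text tells. Its arguments: {"type":"object","properties":{"plan":{"type":"array","items":{"type":"number"}}},"required":["plan"]}

```bash
mkdir -p pics
cat > h.py <<'E'
import numpy as np, cv2
from workcell import robot
from scipy.spatial.transform import Rotation as R
def cam(name):
    s=robot.sense(); p=robot.camera(name)
    if name=='wrist':
        T=np.eye(4);T[:3,:3]=R.from_quat(s['tcp_rot']).as_matrix();T[:3,3]=s['position']
        p['E']=T@np.array(p['T_tool_cam'])
    else: p['E']=np.array(p['extrinsics'])
    return p
def ray(p,u,v,z):
    K=np.array(p['intrinsics']);d=np.linalg.inv(K)@[u,v,1];d=np.array([d[0],-d[1],-d[2]])
    E=p['E'];d=E[:3,:3]@d;o=E[:3,3];return o+d*(z-o[2])/d[2]
def proj(p,X):
    E=p['E'];c=E[:3,:3].T@(np.array(X)-E[:3,3]);K=np.array(p['intrinsics'])
    q=K@np.array([c[0],-c[1],-c[2]]);return q[:2]/q[2]
def mask(p,n,minc=.0):
    return robot.masks_of(p,n)
def spot(p,n):
    return [(round(a['conf'],2),np.round((p['E']@np.r_[a['at'],1])[:3],1)) for a in robot.spot_in(p,n)[:2]]
E
python3 - <<'E'
from h import *
s=robot.sense();print({k:np.round(v,3) for k,v in s.items()})
N=['blue_bottle_center','orange_bottle_center','column_center','clip_stand','blue_pad','orange_pad','parking_tray','cradle_seat']
for c in ['top','side']:
    p=cam(c);cv2.imwrite(f'pics/{c}0.png',p['pixels']);print(c,p.keys(),np.round(p['E'][:3,3]))
    for n in N: 
        m=robot.masks_of(p,n)
        print(n,spot(p,n),[(round(a['conf'],2),int(a['region'].sum()),np.round(np.argwhere(a['region']).mean(0)[::-1],1)) for a in m[:2]])
E
```

```text
{'time_s': np.float64(0.0), 'q': array([ 0.933,  0.528,  1.434,  0.   ,  1.181, -0.178]), 'qd': array([-0.001,  0.001,  0.   , -0.001,  0.001, -0.   ]), 'effort': array([-0.0000e+00, -4.4236e+01, -1.7802e+01, -0.0000e+00,  8.0000e-03,
        0.0000e+00]), 'position': array([276.878, 559.518, 230.328]), 'tcp_rot': array([ 0.228,  0.974, -0.001, -0.   ]), 'force': array([-1.186,  0.444,  0.548]), 'ft_torque': array([-0.046,  0.021,  0.031]), 'grasp_force': np.float64(0.0), 'width': np.float64(85.599)}
top dict_keys(['pixels', 'intrinsics', 'extrinsics', 'shot', 'E']) [ 408.   24. 1236.]
blue_bottle_center [(0.61, array([660.5,  39.4,  81.6])), (0.41, array([560.9,  72. ,   3.3]))] [(0.56, 571, array([266.7, 152.2]))]
orange_bottle_center [(0.76, array([552.6,  45. ,  86.1]))] [(0.83, 532, array([265.5, 200.2]))]
column_center [(0.64, array([617.5,  52.2,  54.6]))] []
clip_stand [(0.55, array([614.2,  35.9,   6.9]))] [(0.65, 594, array([266.6, 152.7])), (0.63, 339, array([269.3, 180.6]))]
blue_pad [(0.92, array([664.1,  72.3,   4.9]))] [(0.69, 487, array([260.5, 160. ])), (0.17, 460, a
[... 548 characters left out ...]
 [(0.58, 983, array([330.7, 195.7]))]
orange_bottle_center [(0.87, array([558.7,  27.7,  73.3]))] [(0.72, 1018, array([283.9, 203.9]))]
column_center [(0.76, array([621.2,  32.6,  53.3]))] [(0.63, 358, array([308.3, 203.3]))]
clip_stand [(0.65, array([609.3,   4.7,   8.5]))] [(0.74, 336, array([307.5, 219.2]))]
blue_pad [(0.67, array([661.7,  19.8,   1.1]))] [(0.51, 234, array([330.3, 215.7]))]
orange_pad [(0.51, array([552.6,  19.7,  -2.7]))] [(0.74, 323, array([284.8, 224.4]))]
parking_tray [(0.95, array([ 455.8, -279.2,    5.7]))] [(0.75, 985, array([331. , 195.8])), (0.6, 7876, array([274.8, 365.9]))]
cradle_seat [(0.93, array([508. , 266.5,  13.8]))] [(0.6, 1144, array([242.5, 160.1]))]
```

```bash
python3 -c "
import cv2
a=cv2.imread('pics/top0.png')[120:300,120:460];cv2.imwrite('pics/top0c.png',cv2.resize(a,None,fx=2.3,fy=2.3,interpolation=2))"
```

```text
(no output)
```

View pics/top0c.png

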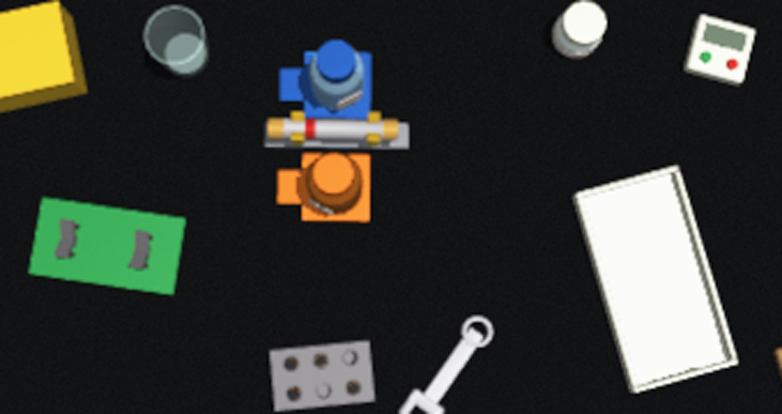

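View pics/side0.png

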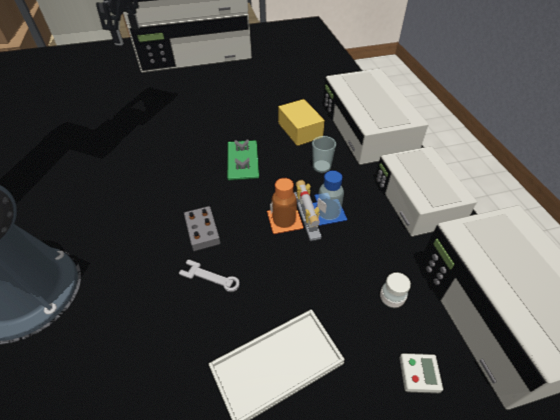

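The top view (crop 2.3x) shows blue at crop (336,60) behind and orange at (333,173) in front. The stand runs along y between them, with the cradle left (108,246) and the tray right (655,278), both yawed. The side view agrees. Next I'll fit the outlines by colour.

```bash
cat >> h.py <<'E'
def fit(p,m,z,name):
    m=m.astype(np.uint8);n,l,st,_=cv2.connectedComponentsWithStats(m);k=1+np.argmax(st[1:,4])
    v,u=np.nonzero(l==k)
    P=np.array([ray(p,a,b,z)[:2] for a,b in zip(u,v)]).astype(np.float32)
    (c,wh,an)=cv2.minAreaRect(P);print(name,np.round(c,1),np.round(wh,1),'ang',round(an,1),'mean',np.round(P.mean(0),1),len(u))
def near(p,X,r):
    m=np.zeros((420,560),np.uint8);u=proj(p,X);cv2.circle(m,(int(u[0]),int(u[1])),r,1,-1);return m>0
def hsv(p):
    return [a.astype(int) for a in cv2.split(cv2.cvtColor(p['pixels'],cv2.COLOR_BGR2HSV))]
E
python3 - <<'E'
from h import *
p=cam('top');H,S,V=hsv(p)
fit(p,near(p,[510,280,8],55)&(H>45)&(H<85)&(S>90)|near(p,[508,281,20],28)&(V>40),8,'cradle')
fit(p,near(p,[458,-280,10],65)&(V>110)&(S<60),20,'tray')
fit(p,near(p,[664,40,3],50)&(H>95)&(H<125)&(S>150),3,'bluepad+')
fit(p,near(p,[560,40,3],40)&(H>5)&(H<20)&(S>150),3,'orangepad+')
fit(p,near(p,[612,30,3],50)&(S<60)&(V>60)&(V<160),10,'stand')
u=proj(p,[664,30,118]);print(u,proj(p,[556,30,118]))
for X,n in(([660,35,118],'bcap'),([553,37,118],'ocap')):
    c=proj(p,X).astype(int);x,y=c-22
    a=cv2.resize(p['pixels'][y:y+44,x:x+44],(400,400),interpolation=0);cv2.imwrite(f'pics/{n}.png',a);print(n,x,y)
E
python3 -c "
import cv2;cv2.imwrite('pics/caps.png',cv2.hconcat([cv2.imread('pics/bcap.png'),cv2.imread('pics/ocap.png')]))"
```

```text
cradle [509.7 281.7] [153.3  83.2] ang 80.1 mean [509.7 281.7] 2281
tray [ 462.7 -277.5] [211.2 112.2] ang 13.9 mean [ 461.7 -277.5] 4301
bluepad+ [679.8  54.7] [96.5 83.5] ang 88.6 mean [679.2  52.6] 758
orangepad+ [565.6  58.3] [98.  72.2] ang 88.6 mean [566.2  53.5] 1082
stand [618.3  43.8] [147.9  26.6] ang 88.6 mean [611.5  44. ] 240
[270.87733419 149.39942357] [272.01886048 198.32419109]
bcap 246 129
ocap 246 177
```

View pics/caps.png

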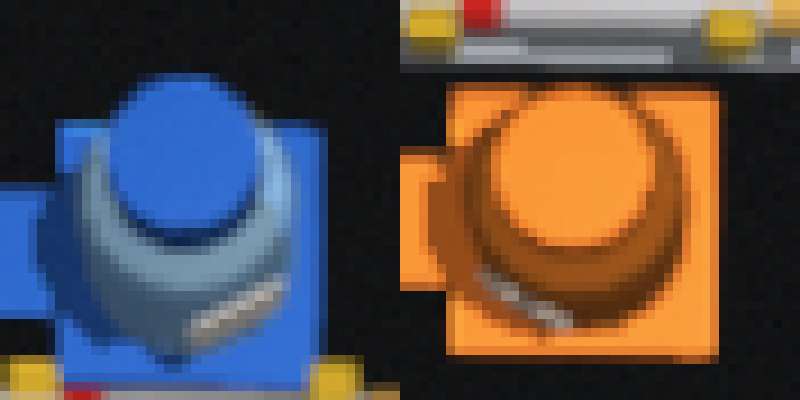

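```bash
cat >> h.py <<'E'
def go(x,y,z,yaw=None):
    "yaw: world angle in deg of the tool's y axis. prints turn (as rz fraction, tool) and shift in fractions after that turn"
    s=robot.sense();M=R.from_quat(s['tcp_rot']).as_matrix();P=np.array(s['position'])
    cur=np.degrees(np.arctan2(M[1,1],M[0,1]));tilt=np.degrees(np.arccos(-M[2,2]))
    yaw=cur if yaw is None else yaw
    a=np.radians(yaw);X=np.array([-np.sin(a),np.cos(a),0])*1.0;Y=np.array([np.cos(a),np.sin(a),0]);
    d=np.array([x,y,z])-P
    print('t',round(s['time_s'],2),'pos',np.round(P,1),'yaw',round(cur,2),'tilt',round(tilt,2),'w',round(s['width'],1),'q6',round(s['q'][5],2))
    print(' turn rz',round(-((yaw-cur+180)%360-180)/180,4),'shift',np.round([d@X/120,d@Y/120,-d[2]/120],4),'rows>=',round(np.linalg.norm(d)/50,1))
E
python3 - <<'E'
from h import *
s=robot.sense();M=R.from_quat(s['tcp_rot']).as_matrix();print(M.round(2))
p=cam('top');print(ray(p,266,145.7,118),ray(p,264.9,195.2,118))
go(618,20,260,88.6)
E
```

```text
[[-0.9   0.44 -0.  ]
 [ 0.44  0.9  -0.  ]
 [ 0.   -0.   -1.  ]]
[672.5022029   40.48734921 118.        ] [563.19236738  45.25708152 118.        ]
t 1.8 pos [277.3 560.1 231.3] yaw 63.65 tilt 0.0 w 85.4 q6 -0.18
 turn rz -0.1386 shift [-2.9481 -4.43   -0.2389] rows>= 12.8
```

Request:
{"method": "apply_moves", "body": {"plan": [-1,0,0,0,0,0,-0.0462,-1,0,0,0,0,0,-0.0462,-1,0,0,0,0,0,-0.0462,-1,-0.22,-0.33,-0.02,0,0,0,-1,-0.22,-0.33,-0.02,0,0,0,-1,-0.22,-0.33,-0.02,0,0,0,-1,-0.22,-0.33,-0.02,0,0,0,-1,-0.22,-0.33,-0.02,0,0,0,-1,-0.22,-0.33,-0.02,0,0,0,-1,-0.22,-0.33,-0.02,0,0,0,-1,-0.22,-0.33,-0.02,0,0,0,-1,-0.22,-0.33,-0.02,0,0,0]}}

```text
time_s: 3.0
position: [507.0, 196.3, 253.3]
tcp_rot: [0.012, 1.0, 0.0, 0.0]
force: [2.3, -0.1, -0.2]
width: 85.6
grasp_force: 0.0
```

Request:
{"method": "apply_moves", "body": {"plan": [-1,-0.24,-0.36,-0.02,0,0,0,-1,-0.24,-0.36,-0.02,0,0,0,-1,-0.24,-0.36,-0.02,0,0,0,-1,-0.24,-0.36,-0.02,0,0,0,-1,0,0,0,0,0,0,-1,0,0,0,0,0,0,-1,0,0,0,0,0,0]}}

```text
time_s: 3.7
position: [611.9, 30.0, 261.8]
tcp_rot: [0.012, 1.0, 0.0, -0.001]
force: [-0.4, 0.8, 0.5]
width: 85.5
grasp_force: 0.0
```

Run:
```python
from h import *
go(672.5,41.5,180,88.6)
p=cam('wrist');cv2.imwrite('pics/w1.png',p['pixels']);print(np.array(p['T_tool_cam']).round(2))
for X in ([672.5,41.5,118],[563.5,45.2,118],[618.3,43.8,54]): print(proj(p,X).round())
```

```text
t 3.7 pos [611.9  30.  261.8] yaw 88.63 tilt 0.1 w 85.5 q6 -1.68
 turn rz 0.0002 shift [-0.5023  0.1082  0.6819] rows>= 2.0
[[   0.      0.95    0.31   78.05]
 [   1.     -0.     -0.      0.47]
 [  -0.      0.31   -0.95 -142.12]
 [   0.      0.      0.      1.  ]]
[297. 263.]
[300. 141.]
[296. 189.]
```

View pics/w1.png

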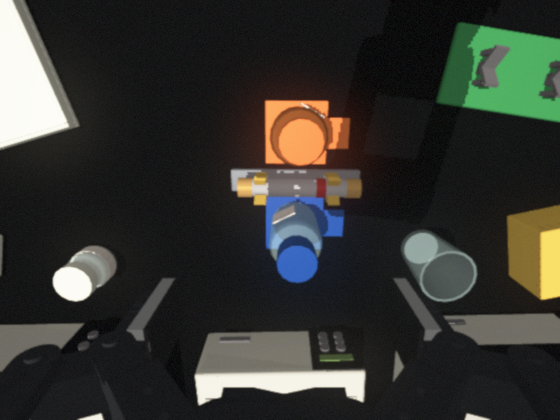

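The wrist view confirms it: blue cap (297,262), orange cap (300,142), column centre about (299,188), all within 3 px of prediction. Now I'll grasp blue.

Request:
{"method": "apply_moves", "body": {"plan": [-1,-0.25,0.05,0,0,0,0,-1,-0.25,0.05,0,0,0,0,-1,0,0,0.35,0,0,0,-1,0,0,0.35,0,0,0,-1,0,0,0.3,0,0,0,-1,0,0,0.3,0,0,0,-1,0,0,0.18,0,0,0,-1,0,0,0,0,0,0,-1,0,0,0,0,0,0]}}

```text
time_s: 4.65
position: [673.0, 41.0, 84.9]
tcp_rot: [0.011, 1.0, 0.0, -0.0]
force: [-0.7, 0.0, 0.3]
width: 85.4
grasp_force: 0.0
```

Run:
```python
from h import *
go(672.5,41.3,84,88.6)
```

```text
t 4.65 pos [673.   41.   84.9] yaw 88.71 tilt 0.01 w 85.4 q6 -1.65
 turn rz 0.0006 shift [0.0041 0.0024 0.0079] rows>= 0.0
```

Request:
{"method": "apply_moves", "body": {"plan": [1,0,0,0,0,0,0,1,0,0,0,0,0,0,1,0,0,0,0,0,0,1,0,0,0,0,0,0,1,0,0,0,0,0,0,1,0,0,0,0,0,0,1,0,0,0,0,0,0,1,0,0,0,0,0,0,1,0,0,0,0,0,0,1,0,0,0,0,0,0,1,0,0,0,0,0,0,1,0,0,0,0,0,0]}}

```text
time_s: 5.85
position: [674.1, 39.8, 86.2]
tcp_rot: [0.012, 1.0, 0.0, 0.001]
force: [-1.1, 1.6, 5.7]
width: 36.6
grasp_force: 59.6
```

Request:
{"method": "apply_moves", "body": {"plan": [1,0,0,-0.1,0,0,0,1,0,0,-0.2,0,0,0,1,0,0,-0.25,0,0,0,1,0,0,-0.25,0,0,0,1,0,0,0,0,0,0]}}

```text
time_s: 6.35
position: [676.2, 39.2, 185.7]
tcp_rot: [0.012, 1.0, -0.001, 0.005]
force: [0.7, -0.9, -1.4]
width: 36.4
grasp_force: 60.3
```

Run:
```python
from h import *
a=np.radians(13.9);c=np.array([462.7,-277.5])
for s in(48,-48): print(c+s*np.array([np.cos(a),np.sin(a)]))
x,y=c+48*np.array([np.cos(a),np.sin(a)])
go(x,y,170,103.9)
p=cam('wrist');cv2.imwrite('pics/w2.png',p['pixels'])
```

```text
[ 509.29439112 -265.96905396]
[ 416.10560888 -289.03094604]
t 6.35 pos [676.2  39.2 185.7] yaw 88.6 tilt 0.57 w 36.4 q6 -1.65
 turn rz -0.085 shift [ 1.9614 -2.1343  0.1312] rows>= 7.0
```

View pics/w2.png

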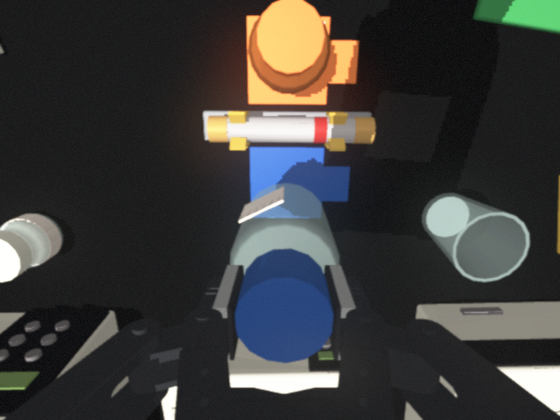

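Blue is held squarely by the cap, its pad empty at (287,175). Carrying it over the tray.

Request:
{"method": "apply_moves", "body": {"plan": [1,0,0,0,0,0,-0.0425,1,0,0,0,0,0,-0.0425,1,0.218,-0.237,0,0,0,0,1,0.218,-0.237,0,0,0,0,1,0.218,-0.237,0,0,0,0,1,0.218,-0.237,0,0,0,0,1,0.218,-0.237,0,0,0,0,1,0.218,-0.237,0,0,0,0,1,0.218,-0.237,0,0,0,0,1,0.218,-0.237,0,0,0,0,1,0.218,-0.237,0,0,0,0,1,0,0,0,0,0,0]}}

```text
time_s: 7.6
position: [503.2, -269.1, 178.9]
tcp_rot: [-0.118, 0.993, 0.0, -0.002]
force: [-0.2, 0.2, -2.2]
width: 36.5
grasp_force: 60.5
```

Run:
```python
from h import *
go(509.3,-266,89,103.9)
p=cam('wrist');cv2.imwrite('pics/w3.png',p['pixels'])
H,S,V=hsv(p);fit(p,(V>110)&(S<60),20,'tray')
p=cam('side');cv2.imwrite('pics/s3.png',p['pixels'])
```

```text
t 7.6 pos [ 503.2 -269.1  178.9] yaw 103.6 tilt 0.18 w 36.5 q6 -2.49
 turn rz -0.0017 shift [-0.0555  0.013   0.749 ] rows>= 1.8
tray [ 467.5 -278. ] [218.3 110.2] ang 14.1 mean [ 451.  -282.7] 30269
```

View pics/w3.png

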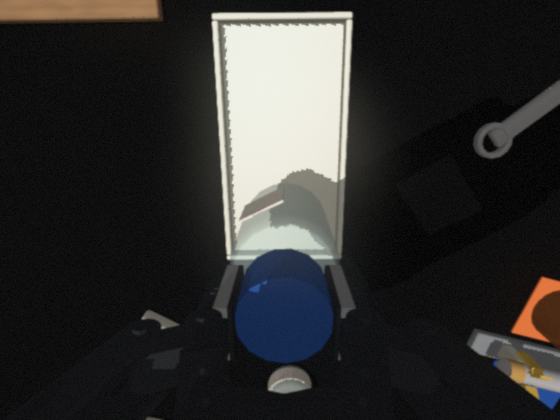

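Wrist view: the tray (213–352 px wide) is centred under the blue bottle at column 285. Lower and release.

Request:
{"method": "apply_moves", "body": {"plan": [1,-0.05,0.01,0.2,0,0,0,1,0,0,0.2,0,0,0,1,0,0,0.17,0,0,0,1,0,0,0.1,0,0,0,1,0,0,0.05,0,0,0,1,0,0,0.02,0,0,0,1,0,0,0,0,0,0,1,0,0,0,0,0,0]}}

```text
time_s: 8.5
position: [512.3, -263.1, 92.6]
tcp_rot: [-0.121, 0.993, -0.001, 0.001]
force: [-0.0, -0.1, -2.4]
width: 36.9
grasp_force: 60.6
```

Run:
```python
from h import *
go(509.3,-266,88,103.9);print(robot.sense()['force'])
```

```text
t 8.5 pos [ 512.3 -263.1   92.6] yaw 103.91 tilt 0.1 w 36.9 q6 -2.48
 turn rz 0.0 shift [ 0.0297 -0.0177  0.0382] rows>= 0.1
[-0.00295435 -0.05016908 -2.37582296]
```

Request:
{"method": "apply_moves", "body": {"plan": [1,0.02,-0.015,0.015,0,0,0,1,0,0,0.01,0,0,0,1,0,0,0.01,0,0,0,1,0,0,0,0,0,0]}}

```text
time_s: 8.9
position: [509.9, -265.4, 88.2]
tcp_rot: [-0.121, 0.993, -0.0, 0.0]
force: [-1.1, 0.2, 1.9]
width: 36.4
grasp_force: 61.1
```

Request:
{"method": "apply_moves", "body": {"plan": [-1,0,0,0,0,0,0,-1,0,0,0,0,0,0,-1,0,0,0,0,0,0,-1,0,0,0,0,0,0,-1,0,0,0,0,0,0,-1,0,0,0,0,0,0,-1,0,0,0,0,0,0,-1,0,0,-0.1,0,0,0,-1,0,0,-0.3,0,0,0,-1,0,0,-0.35,0,0,0,-1,0,0,-0.35,0,0,0,-1,0,0,0,0,0,0]}}

```text
time_s: 10.1
position: [513.2, -267.6, 226.8]
tcp_rot: [-0.121, 0.993, -0.005, 0.005]
force: [0.2, -1.3, 0.7]
width: 85.0
grasp_force: 0.0
```

Run:
```python
from h import *
p=cam('top');cv2.imwrite('pics/t4.png',p['pixels'])
print(proj(p,[509.5,-266,120]))
for n in ['blue_bottle_center','orange_bottle_center']:print(spot(p,n))
go(563.5,45.2,220,88.6)
```

```text
[409.67154119 216.31103407]
[(0.59, array([ 492.3, -247.3,   70.2])), (0.49, array([612.7,  35.9,   5.8]))]
[(0.6, array([554.4,  44.1,  84.6]))]
t 10.25 pos [ 509.4 -264.7  219.9] yaw 103.91 tilt 0.0 w 85.1 q6 -2.49
 turn rz 0.0851 shift [-3.8790e-01  2.5929e+00 -1.0000e-03] rows>= 6.3
```

Request:
{"method": "apply_moves", "body": {"plan": [-1,0,0,0,0,0,0.0425,-1,0,0,0,0,0,0.0425,-1,-0.0485,0.324,0,0,0,0,-1,-0.0485,0.324,0,0,0,0,-1,-0.0485,0.324,0,0,0,0,-1,-0.0485,0.324,0,0,0,0,-1,-0.0485,0.324,0,0,0,0,-1,-0.0485,0.324,0,0,0,0,-1,-0.0485,0.324,0,0,0,0,-1,-0.0485,0.324,0,0,0,0,-1,0,0,0,0,0,0,-1,0,0,0,0,0,0]}}

```text
time_s: 11.45
position: [562.7, 45.6, 217.8]
tcp_rot: [0.011, 1.0, -0.0, -0.002]
force: [-0.6, -0.6, -0.4]
width: 85.8
grasp_force: 0.0
```

Run:
```python
from h import *
go(563.5,45.2,85,88.6)
p=cam('wrist');H,S,V=hsv(p)
c=proj(p,[563.5,45.2,118]);print(c)
m=near(p,[563.5,45.2,118],60)&(H>5)&(H<20)&(S>120)&(V>170);fit(p,m,118,'ocap')
cv2.imwrite('pics/w5.png',p['pixels'])
```

```text
t 11.45 pos [562.7  45.6 217.8] yaw 88.74 tilt 0.22 w 85.8 q6 -1.67
 turn rz 0.0008 shift [-0.0069 -0.0028  1.1069] rows>= 2.7
[282.40717643 216.25632702]
ocap [551.4  43.7] [60.8 48. ] ang 16.5 mean [552.9  45.1] 3305
```

View pics/w5.png

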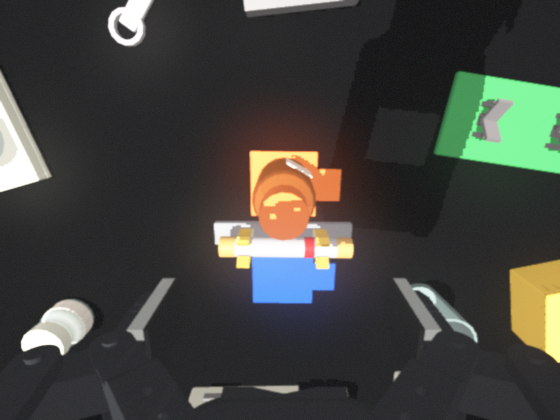

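The orange cap at (285,216) matches the prediction. Descend and grip.

Request:
{"method": "apply_moves", "body": {"plan": [-1,0,0,0.35,0,0,0,-1,0,0,0.35,0,0,0,-1,0,0,0.25,0,0,0,-1,0,0,0.12,0,0,0,-1,0,0,0.04,0,0,0,-1,0,0,0,0,0,0,1,0,0,0,0,0,0,1,0,0,0,0,0,0,1,0,0,0,0,0,0,1,0,0,0,0,0,0,1,0,0,0,0,0,0,1,0,0,0,0,0,0]}}

```text
time_s: 12.7
position: [564.6, 44.8, 87.5]
tcp_rot: [0.012, 1.0, -0.0, 0.001]
force: [-0.9, 0.7, 5.7]
width: 36.6
grasp_force: 59.5
```

Request:
{"method": "apply_moves", "body": {"plan": [1,0,0,0,0,0,0,1,0,0,0,0,0,0,1,0,0,0,0,0,0,1,0,0,0,0,0,0]}}

```text
time_s: 13.1
position: [564.6, 44.8, 87.5]
tcp_rot: [0.012, 1.0, -0.0, 0.001]
force: [-0.3, 0.3, 6.3]
width: 36.6
grasp_force: 59.5
```

Request:
{"method": "apply_moves", "body": {"plan": [1,0,0,-0.1,0,0,0,1,0,0,-0.2,0,0,0,1,0,0,-0.3,0,0,0,1,0,0,-0.3,0,0,0,1,0,0,-0.2,0,0,0,1,0,0,0,0,0,0]}}

```text
time_s: 13.7
position: [566.2, 44.6, 222.4]
tcp_rot: [0.012, 1.0, -0.0, 0.004]
force: [-1.2, -0.7, -1.2]
width: 36.4
grasp_force: 60.4
```

Run:
```python
from h import *
go(416.1,-289,210,103.9)
```

```text
t 13.7 pos [566.2  44.6 222.4] yaw 88.62 tilt 0.49 w 36.4 q6 -1.66
 turn rz -0.0849 shift [ 1.8818 -2.3982  0.1035] rows>= 7.3
```

Request:
{"method": "apply_moves", "body": {"plan": [1,0,0,0,0,0,-0.0425,1,0,0,0,0,0,-0.0425,1,0.209,-0.266,0,0,0,0,1,0.209,-0.266,0,0,0,0,1,0.209,-0.266,0,0,0,0,1,0.209,-0.266,0,0,0,0,1,0.209,-0.266,0,0,0,0,1,0.209,-0.266,0,0,0,0,1,0.209,-0.266,0,0,0,0,1,0.209,-0.266,0,0,0,0,1,0.209,-0.266,0,0,0,0,1,0,0,0,0,0,0]}}

```text
time_s: 14.9
position: [411.9, -292.7, 217.2]
tcp_rot: [-0.118, 0.993, -0.001, -0.001]
force: [0.5, 0.8, -1.9]
width: 36.6
grasp_force: 60.7
```

Request:
{"method": "apply_moves", "body": {"plan": [1,0,0,0.2,0,0,0,1,0,0,0.3,0,0,0,1,0,0,0.3,0,0,0,1,0,0,0.2,0,0,0,1,0,0,0.04,0,0,0,1,0,0,0,0,0,0,1,0,0,0,0,0,0]}}

```text
time_s: 15.6
position: [414.4, -288.6, 94.2]
tcp_rot: [-0.121, 0.993, -0.001, 0.0]
force: [-0.1, 0.1, -1.6]
width: 36.4
grasp_force: 60.9
```

Run:
```python
from h import *
go(416.1,-289,90,103.9)
```

```text
t 15.6 pos [ 414.4 -288.6   94.2] yaw 103.92 tilt 0.07 w 36.4 q6 -2.64
 turn rz 0.0001 shift [-0.013  -0.0071  0.0351] rows>= 0.1
```

Request:
{"method": "apply_moves", "body": {"plan": [1,-0.01,0,0.015,0,0,0,1,0,0,0.01,0,0,0,1,0,0,0.01,0,0,0,1,0,0,0,0,0,0]}}

```text
time_s: 16.0
position: [415.0, -288.2, 89.6]
tcp_rot: [-0.121, 0.993, -0.0, 0.0]
force: [0.5, -1.4, -2.5]
width: 36.8
grasp_force: 60.9
```

Request:
{"method": "apply_moves", "body": {"plan": [1,0,0,0.01,0,0,0,1,0,0,0,0,0,0]}}

```text
time_s: 16.2
position: [415.1, -288.1, 89.5]
tcp_rot: [-0.121, 0.993, -0.0, 0.0]
force: [-1.1, 1.3, 9.7]
width: 36.5
grasp_force: 62.1
```

Contact. Release and rise, then check.

Request:
{"method": "apply_moves", "body": {"plan": [-1,0,0,0,0,0,0,-1,0,0,0,0,0,0,-1,0,0,0,0,0,0,-1,0,0,0,0,0,0,-1,0,0,0,0,0,0,-1,0,0,0,0,0,0,-1,0,0,0,0,0,0,-1,0,0,-0.1,0,0,0,-1,0,0,-0.3,0,0,0,-1,0,0,-0.35,0,0,0,-1,0,0,-0.35,0,0,0,-1,0,0,0,0,0,0]}}

```text
time_s: 17.4
position: [417.8, -290.9, 226.5]
tcp_rot: [-0.121, 0.993, -0.006, 0.004]
force: [0.3, -0.8, 0.5]
width: 85.1
grasp_force: 0.0
```

Run:
```python
from h import *
go(618,44,200,178.6)
go(618,44,200,-1.4)
p=cam('side');cv2.imwrite('pics/s6.png',p['pixels'][:, :])
for n in ['blue_bottle_center','orange_bottle_center']:print(spot(p,n))
print(proj(p,[509.5,-266,120]),proj(p,[415,-288,120]))
```

```text
t 17.4 pos [ 417.8 -290.9  226.5] yaw 103.92 tilt 0.79 w 85.1 q6 -2.64
 turn rz -0.4149 shift [-2.8309 -1.5994  0.2211] rows>= 7.8
t 17.4 pos [ 417.8 -290.9  226.5] yaw 103.92 tilt 0.79 w 85.1 q6 -2.64
 turn rz 0.5851 shift [2.8309 1.5994 0.2211] rows>= 7.8
[(0.7, array([ 504.1, -282.2,   87.5]))]
[(0.63, array([ 412.8, -303.6,   79.6]))]
[301.96565554 322.50662162] [246.26155946 351.19601607]
```

View pics/s6.png

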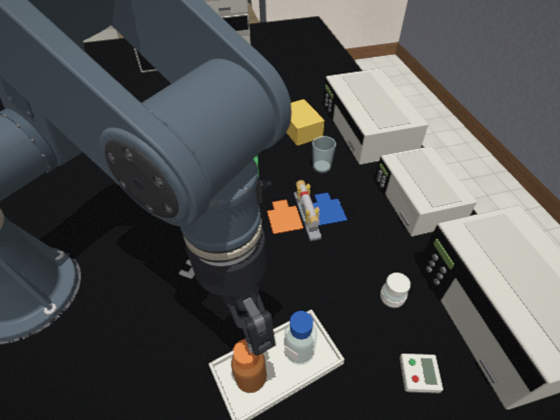

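Both bottles stand upright in the tray (caps at (247,350) and (301,323), as predicted). Now turn the hand for the column.

Request:
{"method": "apply_moves", "body": {"plan": [-1,0,0,0,0,0,0.045,-1,0,0,0,0,0,0.045,-1,0,0,0,0,0,0.045,-1,0,0,0,0,0,0.045,-1,0,0,0,0,0,0.045,-1,0,0,0,0,0,0.045,-1,0,0,0,0,0,0.045,-1,0,0,0,0,0,0.045,-1,0,0,0,0,0,0.045,-1,0,0,0,0,0,0.045,-1,0,0,0,0,0,0.045,-1,0,0,0,0,0,0.045]}}

```text
time_s: 18.75
position: [414.0, -287.0, 218.2]
tcp_rot: [0.667, 0.745, 0.0, -0.002]
force: [-0.0, 0.6, 0.9]
width: 85.3
grasp_force: 0.0
```

Request:
{"method": "apply_moves", "body": {"plan": [-1,0,0,0,0,0,0.045,-1,0.28,0.16,0,0,0,0,-1,0.28,0.16,0,0,0,0,-1,0.28,0.16,0,0,0,0,-1,0.28,0.16,0,0,0,0,-1,0.28,0.16,0,0,0,0,-1,0.28,0.16,0,0,0,0,-1,0.28,0.16,0,0,0,0,-1,0.28,0.16,0,0,0,0,-1,0.28,0.16,0,0,0,0,-1,0,0,0,0,0,0,-1,0,0,0,0,0,0]}}

```text
time_s: 19.95
position: [593.9, 10.9, 218.1]
tcp_rot: [0.715, 0.699, -0.001, -0.002]
force: [-1.0, -0.0, -0.4]
width: 85.6
grasp_force: 0.0
```

Run:
```python
from h import *
go(618.3,44,120,-1.4)
p=cam('wrist');cv2.imwrite('pics/w7.png',p['pixels'])
for X in ([618.3,43.8,54],[618.3,43.8,10]): print(proj(p,X).round())
H,S,V=hsv(p)
fit(p,(H>95)&(H<125)&(S>150),3,'bluepad+')
fit(p,(H>5)&(H<17)&(S>150)&near(p,[564,45,3],70),3,'orangepad+')
for n in ['column_center','clip_stand']:print(n,spot(p,n))
```

```text
t 19.95 pos [593.9  10.9 218.1] yaw -1.28 tilt 0.25 w 85.6 q6 -0.15
 turn rz 0.0007 shift [0.2811 0.1963 0.8174] rows>= 2.1
[310. 158.]
[307. 151.]
bluepad+ [677.1  54.3] [96.4 64.6] ang 88.8 mean [671.3  70. ] 1145
orangepad+ [565.2  58.2] [95.3 71.7] ang 89.1 mean [566.3  74.4] 2797
column_center [(0.7, array([616.6,  53.5,  44.7]))]
clip_stand [(0.97, array([608.6,  64.3,  35.6]))]
```

View pics/w7.png

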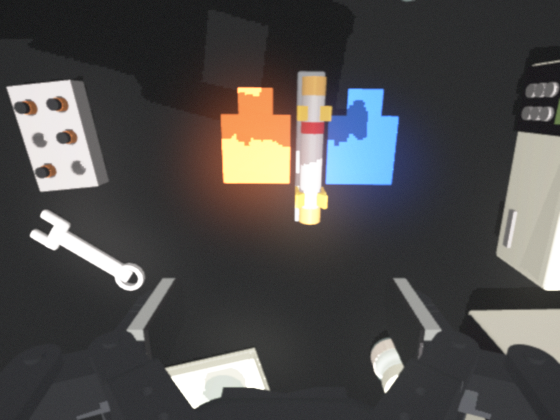

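Column runs up the picture from (314,77) to (310,222), clips at about (313,113) and (311,200), pad squares 221–291 (orange) and 327–398 (blue). I'll turn these into positions.

Run:
```python
from h import *
p=cam('wrist')
for n,u,v,z in [('o tl',221,115,3),('o tr',291,115,3),('o bl',222,184.5,3),('o br',291,184.5,3),('b tl',328,115,3),('b tr',398.5,115,3),('b bl',327,184.5,3),('b br',395,184.5,3),('col top',314.5,78,50),('col bot',310,220,50),('clip1',314,113,63),('clip2',311,199,63)]:
    print(n,ray(p,u,v,z)[:2].round(1))
m=robot.masks_of(p,'column_center')[0]['region'];v,u=np.nonzero(m)
P=np.array([ray(p,a,b,50)[:2] for a,b in zip(u,v)]).astype(np.float32);print(cv2.minAreaRect(P))
for n in ['blue_pad','orange_pad']:
  for a in robot.masks_of(p,n)[:1]:
    fit(p,a['region'],3,n+str(a['conf']))
go(618.3,44,120,-1.4)
```

```text
o tl [533.1  78.7]
o tr [603.  77.]
o bl [528.5   7.8]
o br [601.8   6.1]
b tl [640.   76.1]
b tr [710.3  74.4]
b bl [640.    5.2]
b br [712.1   3.4]
col top [622.5 107.8]
col bot [618.6 -18.2]
clip1 [621.1  79.9]
clip2 [618.6   6.1]
((618.7582397460938, 45.93080139160156), (130.26756286621094, 20.16497802734375), 88.24462890625)
blue_pad0.94 [673.4  54.8] [93.5 70.1] ang 88.4 mean [673.3  51. ] 5580
orange_pad0.59 [566.5  58.8] [95.8 70.7] ang 87.6 mean [565.9  55. ] 5661
t 20.3 pos [594.7   9.  220.2] yaw -1.49 tilt 0.02 w 85.6 q6 -0.15
 turn rz -0.0005 shift [0.2966 0.1892 0.8346] rows>= 2.2
```

Request:
{"method": "apply_moves", "body": {"plan": [-1,0.15,0.1,0.1,0,0,0,-1,0.15,0.1,0.1,0,0,0,-1,0,0,0.3,0,0,0,-1,0,0,0.3,0,0,0,-1,0,0,0,0,0,0,-1,0,0,0,0,0,0]}}

```text
time_s: 20.9
position: [619.8, 45.0, 124.2]
tcp_rot: [0.716, 0.698, -0.0, -0.0]
force: [1.2, 1.0, 0.5]
width: 85.6
grasp_force: 0.0
```

Run:
```python
from h import *
go(618.8,45.3,25,-1.5)
```

```text
t 20.9 pos [619.8  45.  124.2] yaw -1.44 tilt 0.06 w 85.6 q6 -0.08
 turn rz 0.0003 shift [ 0.0026 -0.0085  0.8265] rows>= 2.0
```

Request:
{"method": "apply_moves", "body": {"plan": [-1,0,-0.006,0.25,0,0,0,-1,0,0,0.25,0,0,0,-1,0,0,0.2,0,0,0,-1,0,0,0.12,0,0,0,-1,0,0,0,0,0,0,-1,0,0,0,0,0,0,1,0,0,0,0,0,0,1,0,0,0,0,0,0,1,0,0,0,0,0,0,1,0,0,0,0,0,0,1,0,0,0,0,0,0,1,0,0,0,0,0,0]}}

```text
time_s: 22.1
position: [619.8, 45.4, 26.3]
tcp_rot: [0.716, 0.698, 0.0, 0.0]
force: [-0.9, -0.1, 3.6]
width: 18.1
grasp_force: 58.4
```

Request:
{"method": "apply_moves", "body": {"plan": [1,0,0,0,0,0,0,1,0,0,0,0,0,0,1,0,0,0,0,0,0,1,0,0,0,0,0,0,1,0,0,0,0,0,0]}}

```text
time_s: 22.6
position: [619.7, 45.4, 26.3]
tcp_rot: [0.716, 0.698, 0.0, 0.0]
force: [0.2, 0.1, 4.8]
width: 18.2
grasp_force: 58.6
```

Request:
{"method": "apply_moves", "body": {"plan": [1,0,0,-0.03,0,0,0,1,0,0,-0.04,0,0,0,1,0,0,-0.05,0,0,0,1,0,0,-0.08,0,0,0,1,0,0,-0.15,0,0,0,1,0,0,-0.3,0,0,0,1,0,0,-0.3,0,0,0,1,0,0,-0.2,0,0,0,1,0,0,0,0,0,0,1,0,0,0,0,0,0]}}

```text
time_s: 23.6
position: [619.2, 45.4, 165.3]
tcp_rot: [0.716, 0.698, 0.001, 0.001]
force: [-0.4, -0.2, -1.8]
width: 18.2
grasp_force: 60.8
```

Run:
```python
from h import *
go(509.7,281.7,160,-9.9)
p=cam('wrist');cv2.imwrite('pics/w8.png',p['pixels'])
```

```text
t 23.6 pos [619.2  45.4 165.3] yaw -1.39 tilt 0.11 w 18.2 q6 -0.08
 turn rz 0.0473 shift [ 1.7826 -1.2376  0.044 ] rows>= 5.2
```

View pics/w8.png

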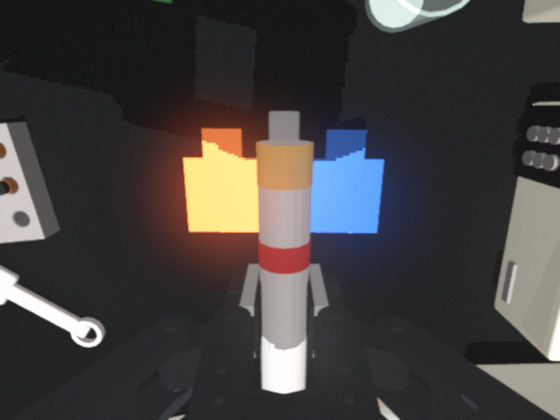

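Run:
```python
from h import *
s=robot.sense();P=s['position'];p=cam('wrist')
d=np.array([np.sin(np.radians(1.5)),np.cos(np.radians(1.5)),0])
for dz in (-6,0,6):
  for k in(65,-65):
    e=P+d*k+[0,0,17.7+dz*np.sign(k)]
    print(dz,k,[proj(p,e+[x,0,z]).round() for x,z in((-10,0),(10,0),(0,10))])
```

```text
-6 65 [array([256., 143.]), array([310., 142.]), array([283., 146.])]
-6 -65 [array([260., 437.]), array([304., 436.]), array([282., 458.])]
0 65 [array([255., 145.]), array([311., 144.]), array([283., 148.])]
0 -65 [array([261., 425.]), array([303., 424.]), array([282., 444.])]
6 65 [array([253., 147.]), array([312., 146.]), array([283., 150.])]
6 -65 [array([262., 414.]), array([303., 413.]), array([282., 432.])]
```

Column is level and centred in the fingers (edges at 256–313, as predicted for level). Move to the cradle.

Request:
{"method": "apply_moves", "body": {"plan": [1,0,0,0,0,0,0.0237,1,0,0,0,0,0,0.0237,1,0.223,-0.155,0,0,0,0,1,0.223,-0.155,0,0,0,0,1,0.223,-0.155,0,0,0,0,1,0.223,-0.155,0,0,0,0,1,0.223,-0.155,0,0,0,0,1,0.223,-0.155,0,0,0,0,1,0.223,-0.155,0,0,0,0,1,0.223,-0.155,0,0,0,0,1,0,0,0,0,0,0,1,0,0,0,0,0,0]}}

```text
time_s: 24.9
position: [508.3, 282.2, 162.3]
tcp_rot: [0.765, 0.644, -0.002, -0.0]
force: [-0.7, -1.1, -2.0]
width: 17.8
grasp_force: 60.8
```

Run:
```python
from h import *
go(509.7,281.7,18,-9.9)
p=cam('wrist');cv2.imwrite('pics/w9.png',p['pixels'])
a=np.radians(-9.9);c=np.array([509.7,281.7])
RR=np.array([[np.cos(a),-np.sin(a)],[np.sin(a),np.cos(a)]])
for k in((-40,75,8),(40,75,8),(-40,-75,8),(40,-75,8),(-17.5,45,40),(17.5,45,40)): print(k,proj(p,np.r_[c+RR@k[:2],k[2]]).round(1))
```

```text
t 24.9 pos [508.3 282.2 162.3] yaw -9.81 tilt 0.19 w 17.8 q6 0.49
 turn rz 0.0005 shift [-0.0018  0.012   1.2022] rows>= 2.9
(-40, 75, 8) [236.8 108.5]
(40, 75, 8) [334.2 108.8]
(-40, -75, 8) [242.9 272.8]
(40, -75, 8) [326.7 273.1]
(-17.5, 45, 40) [262.4 150.5]
(17.5, 45, 40) [308.5 150.6]
```

View pics/w9.png

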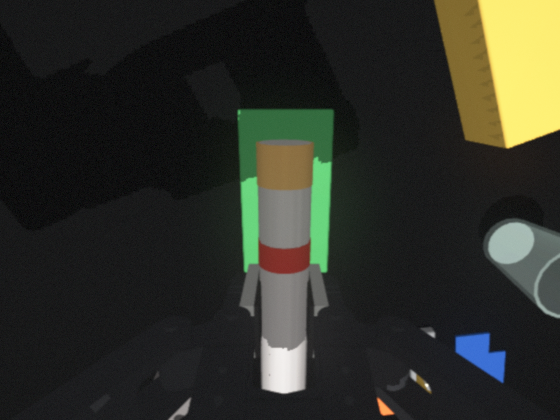

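The cradle corners (237,110),(333,110),(327,272) match the prediction within 1 px. Lower.

Request:
{"method": "apply_moves", "body": {"plan": [1,0,0.01,0.25,0,0,0,1,0,0,0.3,0,0,0,1,0,0,0.3,0,0,0,1,0,0,0.2,0,0,0,1,0,0,0.07,0,0,0,1,0,0,0.03,0,0,0,1,0,0,0,0,0,0,1,0,0,0,0,0,0]}}

```text
time_s: 25.75
position: [512.0, 281.8, 27.0]
tcp_rot: [0.766, 0.643, 0.001, 0.001]
force: [1.0, 0.9, -2.0]
width: 18.0
grasp_force: 60.9
```

Run:
```python
from h import *
go(509.7,281.7,16.3,-9.9);print(robot.sense()['force'])
```

```text
t 25.75 pos [512.  281.8  27. ] yaw -9.95 tilt 0.15 w 18.0 q6 0.49
 turn rz -0.0003 shift [-0.0045 -0.0186  0.0893] rows>= 0.2
[ 0.96109705  0.85431827 -2.03724535]
```

Request:
{"method": "apply_moves", "body": {"plan": [1,0,-0.012,0.04,0,0,0,1,0,0,0.02,0,0,0,1,0,0,0.01,0,0,0,1,0,0,0,0,0,0]}}

```text
time_s: 26.15
position: [509.2, 282.1, 17.3]
tcp_rot: [0.766, 0.643, -0.0, -0.0]
force: [0.2, 0.1, -1.8]
width: 18.4
grasp_force: 60.9
```

Request:
{"method": "apply_moves", "body": {"plan": [1,0,0,0.008,0,0,0,1,0,0,0.008,0,0,0,1,0,0,0,0,0,0]}}

```text
time_s: 26.45
position: [509.6, 282.1, 16.5]
tcp_rot: [0.765, 0.643, 0.0, 0.0]
force: [-1.0, -0.2, 5.2]
width: 18.3
grasp_force: 61.8
```

Request:
{"method": "apply_moves", "body": {"plan": [-1,0,0,0,0,0,0,-1,0,0,0,0,0,0,-1,0,0,0,0,0,0,-1,0,0,0,0,0,0,-1,0,0,0,0,0,0,-1,0,0,0,0,0,0,-1,0,0,0,0,0,0,-1,0,0,-0.1,0,0,0,-1,0,0,-0.4,0,0,0,-1,0,0,-0.4,0,0,0,-1,0,0,-0.4,0,0,0,-1,0,0,-0.4,0,0,0]}}

```text
time_s: 27.65
position: [508.9, 281.8, 222.2]
tcp_rot: [0.766, 0.643, 0.0, 0.0]
force: [1.0, -0.3, -0.8]
width: 85.2
grasp_force: 0.0
```

Run:
```python
from h import *
p=cam('wrist');cv2.imwrite('pics/w10.png',p['pixels'])
m=robot.masks_of(p,'column_center')
if m: fit(p,m[0]['region'],40,'col%.2f'%m[0]['conf'])
print(spot(p,'column_center'))
go(415,-288,225,103.9)
```

```text
col0.62 [509.8 282.7] [133.   21.4] ang 80.3 mean [510.5 287.4] 2845
[(0.81, array([511.4, 293.7,  39. ]))]
t 27.8 pos [511.7 282.8 224.5] yaw -9.91 tilt 0.59 w 85.8 q6 0.49
 turn rz -0.6323 shift [ 1.9248e+00 -4.4242e+00 -4.4000e-03] rows>= 11.6
```

View pics/w10.png

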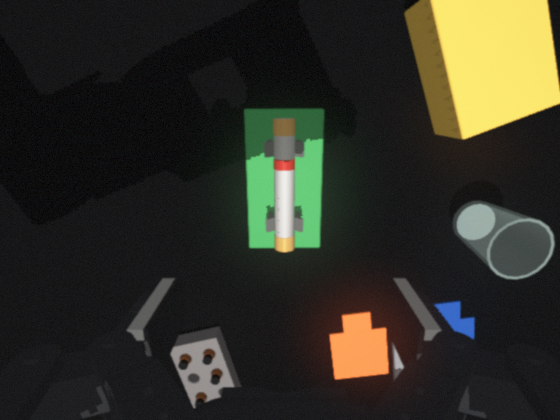

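Column lies in both V-blocks, centre (509.8, 282.7) against seat (509.7, 281.7). Now back for the blue bottle, turning the shorter way (yaw −76.1).

Request:
{"method": "apply_moves", "body": {"plan": [-1,0,0,0,0,0,0.046,-1,0,0,0,0,0,0.046,-1,0,0,0,0,0,0.046,-1,0,0,0,0,0,0.046,-1,0,0,0,0,0,0.046,-1,0,0,0,0,0,0.046,-1,0,0,0,0,0,0.046,-1,0,0,0,0,0,0.046]}}

```text
time_s: 28.6
position: [508.1, 281.5, 218.0]
tcp_rot: [0.993, 0.117, -0.002, 0.0]
force: [-0.5, -0.4, -0.0]
width: 85.2
grasp_force: 0.0
```

Request:
{"method": "apply_moves", "body": {"plan": [-1,-0.0927,0.369,0,0,0,0,-1,-0.0927,0.369,0,0,0,0,-1,-0.0927,0.369,0,0,0,0,-1,-0.0927,0.369,0,0,0,0,-1,-0.0927,0.369,0,0,0,0,-1,-0.0927,0.369,0,0,0,0,-1,-0.0927,0.369,0,0,0,0,-1,-0.0927,0.369,0,0,0,0,-1,-0.0927,0.369,0,0,0,0,-1,-0.0927,0.369,0,0,0,0,-1,-0.0927,0.369,0,0,0,0,-1,-0.0927,0.369,0,0,0,0]}}

```text
time_s: 29.8
position: [505.4, -267.0, 218.2]
tcp_rot: [0.993, 0.12, -0.001, -0.001]
force: [0.9, -0.5, 0.2]
width: 85.5
grasp_force: 0.0
```

Request:
{"method": "apply_moves", "body": {"plan": [-1,0,0,0,0,0,0,-1,0,0,0,0,0,0]}}

```text
time_s: 30.0
position: [505.5, -266.1, 218.0]
tcp_rot: [0.993, 0.119, -0.001, -0.001]
force: [0.2, 1.1, 0.6]
width: 85.1
grasp_force: 0.0
```

Run:
```python
from h import *
go(509.7,-265.5,88,-76.1)
p=cam('wrist');cv2.imwrite('pics/w11.png',p['pixels'])
for X in ([509.7,-265.5,120],[415,-288.2,120]): print(proj(p,X).round())
```

```text
t 30.0 pos [ 505.5 -266.1  218. ] yaw -76.32 tilt 0.21 w 85.1 q6 0.65
 turn rz -0.0012 shift [0.0347 0.0037 1.0837] rows>= 2.6
[285. 211.]
[284. 325.]
```

View pics/w11.png

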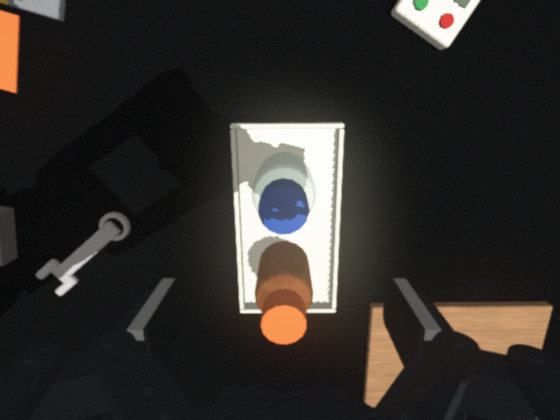

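Both bottles stand in the tray: blue cap (285,207), orange cap (284,325). Refine the cap positions by colour.

Run:
```python
from h import *
s=robot.sense();p=cam('wrist');H,S,V=hsv(p);go(509.7,-265.5,88,-76.1)
fit(p,(H>100)&(H<130)&(S>120)&(V>50)&near(p,[510,-265,120],40),120,'bcap')
fit(p,(H>3)&(H<20)&(S>150)&(V>150)&near(p,[415,-288,120],30),120,'ocap')
```

```text
t 30.1 pos [ 505.8 -264.2  218.4] yaw -76.14 tilt 0.2 w 85.5 q6 0.65
 turn rz -0.0002 shift [0.0289 0.0186 1.0869] rows>= 2.6
bcap [ 500.1 -267.9] [13.5 31.3] ang 22.2 mean [ 500.3 -267.6] 520
ocap [ 415.3 -287.2] [37.3 36.8] ang 14.0 mean [ 415.7 -287.2] 1459
```

Run:
```python
from h import *
go(512,-265,88,-76.1);p=cam('wrist');H,S,V=hsv(p);print(ray(p,284,207,120))
fit(p,(H>100)&(H<130)&(S>120)&(V>25)&near(p,[510,-265,120],40),120,'bcap')
```

```text
t 30.1 pos [ 505.8 -264.2  218.4] yaw -76.14 tilt 0.2 w 85.5 q6 0.65
 turn rz -0.0002 shift [0.0485 0.0191 1.0869] rows>= 2.6
[ 512.74640042 -262.15975789  120.        ]
bcap [ 500.2 -267.5] [14.2 32.3] ang 22.2 mean [ 500.5 -267.3] 559
```

Request:
{"method": "apply_moves", "body": {"plan": [-1,0.04,0.008,0.3,0,0,0,-1,0,0,0.35,0,0,0,-1,0,0,0.25,0,0,0,-1,0,0,0.14,0,0,0,-1,0,0,0.04,0,0,0,-1,0,0,0,0,0,0,1,0,0,0,0,0,0,1,0,0,0,0,0,0,1,0,0,0,0,0,0,1,0,0,0,0,0,0,1,0,0,0,0,0,0,1,0,0,0,0,0,0]}}

```text
time_s: 31.35
position: [512.1, -265.8, 91.1]
tcp_rot: [0.993, 0.12, 0.001, 0.0]
force: [0.2, 1.4, 5.9]
width: 36.4
grasp_force: 59.6
```

Request:
{"method": "apply_moves", "body": {"plan": [1,0,0,0,0,0,0,1,0,0,0,0,0,0,1,0,0,0,0,0,0,1,0,0,0,0,0,0]}}

```text
time_s: 31.75
position: [512.1, -265.8, 91.1]
tcp_rot: [0.993, 0.12, 0.001, 0.0]
force: [-0.1, 1.7, 5.6]
width: 36.6
grasp_force: 59.6
```

Request:
{"method": "apply_moves", "body": {"plan": [1,0,0,-0.1,0,0,0,1,0,0,-0.2,0,0,0,1,0,0,-0.3,0,0,0,1,0,0,-0.3,0,0,0,1,0,0,-0.1,0,0,0,1,0,0,0,0,0,0]}}

```text
time_s: 32.35
position: [512.6, -266.5, 212.0]
tcp_rot: [0.993, 0.12, 0.002, 0.002]
force: [-0.2, 0.2, -2.8]
width: 36.5
grasp_force: 60.4
```

Run:
```python
from h import *
go(672.8,42.2,208,-91.4)
p=cam('wrist');H,S,V=hsv(p)
m=(H>100)&(H<130)&(S>120)&(V>25);m[:220]=0
n,l,st,c=cv2.connectedComponentsWithStats(m.astype(np.uint8));k=1+np.argmax(st[1:,4]);print(st[k],c[k])
```

```text
t 32.35 pos [ 512.6 -266.5  212. ] yaw -76.17 tilt 0.28 w 36.5 q6 0.66
 turn rz 0.0846 shift [ 1.2721 -2.6042  0.0333] rows>= 7.0
[ 236  275   96   90 7001] [282.83873732 319.67518926]
```

Request:
{"method": "apply_moves", "body": {"plan": [1,0,0,0,0,0,0.0423,1,0,0,0,0,0,0.0423,1,0.1413,-0.289,0,0,0,0,1,0.1413,-0.289,0,0,0,0,1,0.1413,-0.289,0,0,0,0,1,0.1413,-0.289,0,0,0,0,1,0.1413,-0.289,0,0,0,0,1,0.1413,-0.289,0,0,0,0,1,0.1413,-0.289,0,0,0,0,1,0.1413,-0.289,0,0,0,0,1,0.1413,-0.289,0,0,0,0,1,0,0,0,0,0,0]}}

```text
time_s: 33.6
position: [672.0, 47.7, 206.4]
tcp_rot: [1.0, -0.01, -0.002, -0.001]
force: [-0.1, -0.2, -1.4]
width: 36.5
grasp_force: 60.6
```

Request:
{"method": "apply_moves", "body": {"plan": [1,0,0,0.2,0,0,0,1,0,0,0.25,0,0,0,1,0,0,0.25,0,0,0,1,0,0,0.15,0,0,0,1,0,0,0,0,0,0,1,0,0,0,0,0,0,1,0,0,0,0,0,0]}}

```text
time_s: 34.3
position: [672.4, 42.2, 108.5]
tcp_rot: [1.0, -0.012, 0.001, 0.0]
force: [0.0, -0.0, -1.4]
width: 36.4
grasp_force: 60.7
```

Run:
```python
from h import *
go(672.8,42.2,89,-91.4);p=cam('wrist')
go(672.8,42.2,89,-91.4);cv2.imwrite('pics/w12.png',p['pixels'])
```

```text
t 34.3 pos [672.4  42.2 108.5] yaw -91.41 tilt 0.08 w 36.4 q6 1.49
 turn rz -0.0001 shift [0.0032 0.0002 0.1623] rows>= 0.4
t 34.35 pos [672.7  42.3 109. ] yaw -91.41 tilt 0.13 w 36.6 q6 1.49
 turn rz -0.0 shift [0.0009 0.001  0.1666] rows>= 0.4
```

View pics/w12.png

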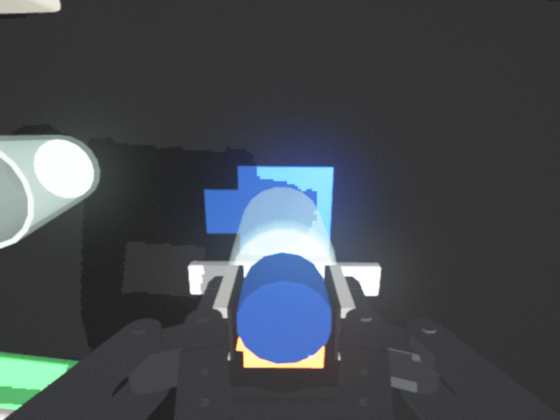

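The blue bottle's foot (281,215) lies over its pad (238–333). Lower slowly.

Request:
{"method": "apply_moves", "body": {"plan": [1,0,0.01,0.08,0,0,0,1,0,0,0.05,0,0,0,1,0,0,0.02,0,0,0,1,0,0,0.01,0,0,0,1,0,0,0,0,0,0]}}

```text
time_s: 34.85
position: [671.6, 41.5, 89.2]
tcp_rot: [1.0, -0.012, -0.0, 0.0]
force: [-2.2, -0.7, 2.8]
width: 36.5
grasp_force: 61.2
```

Contact. Release and rise.

Request:
{"method": "apply_moves", "body": {"plan": [-1,0,0,0,0,0,0,-1,0,0,0,0,0,0,-1,0,0,0,0,0,0,-1,0,0,0,0,0,0,-1,0,0,0,0,0,0,-1,0,0,0,0,0,0,-1,0,0,0,0,0,0,-1,0,0,-0.1,0,0,0,-1,0,0,-0.3,0,0,0,-1,0,0,-0.35,0,0,0,-1,0,0,-0.35,0,0,0,-1,0,0,0,0,0,0]}}

```text
time_s: 36.05
position: [676.4, 41.1, 229.4]
tcp_rot: [1.0, -0.012, 0.008, 0.001]
force: [0.2, -0.2, 0.1]
width: 85.7
grasp_force: 0.0
```

Run:
```python
from h import *
go(415.5,-287.5,225,-76.1)
```

```text
t 36.05 pos [676.4  41.1 229.4] yaw -91.38 tilt 0.92 w 85.7 q6 1.49
 turn rz -0.0849 shift [-2.7683  2.1362  0.0369] rows>= 8.4
```

Request:
{"method": "apply_moves", "body": {"plan": [-1,0,0,0,0,0,-0.0425,-1,0,0,0,0,0,-0.0425,-1,-0.273,0.215,0,0,0,0,-1,-0.273,0.215,0,0,0,0,-1,-0.273,0.215,0,0,0,0,-1,-0.273,0.215,0,0,0,0,-1,-0.273,0.215,0,0,0,0,-1,-0.273,0.215,0,0,0,0,-1,-0.273,0.215,0,0,0,0,-1,-0.273,0.215,0,0,0,0,-1,-0.273,0.215,0,0,0,0,-1,-0.273,0.215,0,0,0,0]}}

```text
time_s: 37.25
position: [414.6, -288.8, 221.1]
tcp_rot: [0.993, 0.121, 0.0, 0.0]
force: [0.3, 0.2, 0.7]
width: 85.3
grasp_force: 0.0
```

Request:
{"method": "apply_moves", "body": {"plan": [-1,0,0,0,0,0,0,-1,0,0,0,0,0,0,-1,0,0,0,0,0,0]}}

```text
time_s: 37.55
position: [416.1, -286.9, 220.7]
tcp_rot: [0.993, 0.121, 0.0, -0.0]
force: [0.4, 0.6, 0.3]
width: 85.3
grasp_force: 0.0
```

Run:
```python
from h import *
go(415.5,-287.5,90,-76.1);p=cam('wrist');H,S,V=hsv(p)
fit(p,(H>3)&(H<20)&(S>150)&(V>130)&near(p,[415,-288,120],33),120,'ocap')
```

```text
t 37.55 pos [ 416.1 -286.9  220.7] yaw -76.07 tilt 0.03 w 85.3 q6 0.5
 turn rz 0.0002 shift [-0.0063  0.0038  1.0896] rows>= 2.6
ocap [ 407.4 -290.3] [21.6 35.2] ang 20.5 mean [ 408.5 -289.7] 987
```

Request:
{"method": "apply_moves", "body": {"plan": [-1,0,0,0.3,0,0,0,-1,0,0,0.35,0,0,0,-1,0,0,0.25,0,0,0,-1,0,0,0.14,0,0,0,-1,0,0,0.04,0,0,0,-1,0,0,0,0,0,0,1,0,0,0,0,0,0,1,0,0,0,0,0,0,1,0,0,0,0,0,0,1,0,0,0,0,0,0,1,0,0,0,0,0,0,1,0,0,0,0,0,0]}}

```text
time_s: 38.8
position: [416.2, -288.0, 92.2]
tcp_rot: [0.993, 0.121, 0.001, 0.001]
force: [-0.2, -0.2, 4.5]
width: 36.4
grasp_force: 59.4
```

Request:
{"method": "apply_moves", "body": {"plan": [1,0,0,0,0,0,0,1,0,0,0,0,0,0,1,0,0,0,0,0,0,1,0,0,0,0,0,0]}}

```text
time_s: 39.2
position: [416.2, -288.0, 92.2]
tcp_rot: [0.993, 0.121, 0.001, 0.001]
force: [-0.2, 1.8, 4.9]
width: 36.4
grasp_force: 59.4
```

Request:
{"method": "apply_moves", "body": {"plan": [1,0,0,-0.1,0,0,0,1,0,0,-0.2,0,0,0,1,0,0,-0.3,0,0,0,1,0,0,-0.3,0,0,0,1,0,0,-0.1,0,0,0,1,0,0,0,0,0,0,1,0,0,0,0,0,0]}}

```text
time_s: 39.9
position: [415.3, -287.3, 211.1]
tcp_rot: [0.993, 0.121, -0.0, -0.0]
force: [-0.1, 0.7, -2.1]
width: 36.1
grasp_force: 60.6
```

Run:
```python
from h import *
go(565.2,45.5,208,-91.4)
```

```text
t 39.9 pos [ 415.3 -287.3  211.1] yaw -76.1 tilt 0.02 w 36.1 q6 0.5
 turn rz 0.085 shift [ 1.1811 -2.8029  0.026 ] rows>= 7.3
```

Request:
{"method": "apply_moves", "body": {"plan": [1,0,0,0,0,0,0.0425,1,0,0,0,0,0,0.0425,1,0.1312,-0.3114,0,0,0,0,1,0.1312,-0.3114,0,0,0,0,1,0.1312,-0.3114,0,0,0,0,1,0.1312,-0.3114,0,0,0,0,1,0.1312,-0.3114,0,0,0,0,1,0.1312,-0.3114,0,0,0,0,1,0.1312,-0.3114,0,0,0,0,1,0.1312,-0.3114,0,0,0,0,1,0.1312,-0.3114,0,0,0,0,1,0,0,0,0,0,0]}}

```text
time_s: 41.1
position: [566.2, 49.5, 209.2]
tcp_rot: [1.0, -0.01, -0.001, -0.001]
force: [-0.4, -0.4, -2.6]
width: 36.3
grasp_force: 60.9
```

Request:
{"method": "apply_moves", "body": {"plan": [1,0,0,0.2,0,0,0,1,0,0,0.25,0,0,0,1,0,0,0.25,0,0,0,1,0,0,0.15,0,0,0,1,0,0,0,0,0,0,1,0,0,0,0,0,0,1,0,0,0,0,0,0]}}

```text
time_s: 41.8
position: [566.2, 44.7, 109.7]
tcp_rot: [1.0, -0.012, 0.001, 0.0]
force: [0.7, -0.2, -2.0]
width: 36.7
grasp_force: 60.9
```

Run:
```python
from h import *
go(565.2,45.5,90,-91.4)
```

```text
t 41.8 pos [566.2  44.7 109.7] yaw -91.41 tilt 0.08 w 36.7 q6 1.48
 turn rz -0.0001 shift [-0.0088 -0.0067  0.1644] rows>= 0.4
```

Request:
{"method": "apply_moves", "body": {"plan": [1,0,-0.005,0.08,0,0,0,1,0,0,0.05,0,0,0,1,0,0,0.02,0,0,0,1,0,0,0.01,0,0,0,1,0,0,0,0,0,0]}}

```text
time_s: 42.3
position: [565.6, 45.8, 90.3]
tcp_rot: [1.0, -0.012, -0.0, -0.0]
force: [-1.9, 0.4, 2.5]
width: 36.8
grasp_force: 61.6
```

Contact. Release, rise and back away toward the robot's side so the top camera sees it all.

Request:
{"method": "apply_moves", "body": {"plan": [-1,0,0,0,0,0,0,-1,0,0,0,0,0,0,-1,0,0,0,0,0,0,-1,0,0,0,0,0,0,-1,0,0,0,0,0,0,-1,0,0,0,0,0,0,-1,0,0,0,0,0,0,-1,0,0,-0.1,0,0,0,-1,0,0,-0.3,0,0,0,-1,0,0,-0.4,0,0,0,-1,0,0,-0.4,0,0,0,-1,0,0,-0.1,0,0,0]}}

```text
time_s: 43.5
position: [569.0, 45.4, 252.6]
tcp_rot: [1.0, -0.012, 0.006, 0.001]
force: [0.5, -0.3, 0.7]
width: 85.3
grasp_force: 0.0
```

Request:
{"method": "apply_moves", "body": {"plan": [-1,-0.1,0.38,0,0,0,0,-1,-0.1,0.38,0,0,0,0,-1,-0.1,0.38,0,0,0,0,-1,-0.1,0.38,0,0,0,0,-1,-0.1,0.38,0,0,0,0,-1,-0.1,0.38,0,0,0,0,-1,0,0,0,0,0,0,-1,0,0,0,0,0,0]}}

```text
time_s: 44.3
position: [486.3, -226.9, 245.8]
tcp_rot: [1.0, -0.014, -0.0, -0.0]
force: [-0.4, 0.7, 0.1]
width: 85.3
grasp_force: 0.0
```

Run:
```python
from h import *
p=cam('top');H,S,V=hsv(p)
print(proj(p,[672.8,42.2,118]),proj(p,[565.2,45.5,118]))
print(proj(p,[672.8,42.2,3]),proj(p,[565.2,45.5,3]))
a=p['pixels'][120:300,120:300];b=p['pixels'][125:225,225:325]
cv2.imwrite('pics/t13.png',cv2.hconcat([cv2.resize(a[:,:],(400,400)),cv2.resize(b,(400,400),interpolation=0)]))
q=cam('side')
for pp in(p,q):
  for n in ['blue_bottle_center','orange_bottle_center','column_center']:print(spot(pp,n))
print(robot.sense()['force'])
```

```text
[265.21496609 145.58438705] [264.76786973 194.28474386]
[266.2437456  156.63805654] [265.84777824 200.96647182]
[(0.88, array([653. ,  43.8,  82.3]))]
[(0.57, array([552.1,  44.4,  82.8]))]
[(0.95, array([507.1, 284.3,  44. ]))]
[(0.85, array([663.7,  28.1,  78.5]))]
[]
[(0.49, array([511.4, 267. ,  44. ]))]
[-1.2680325   0.76249919  0.29908911]
```

View pics/t13.png

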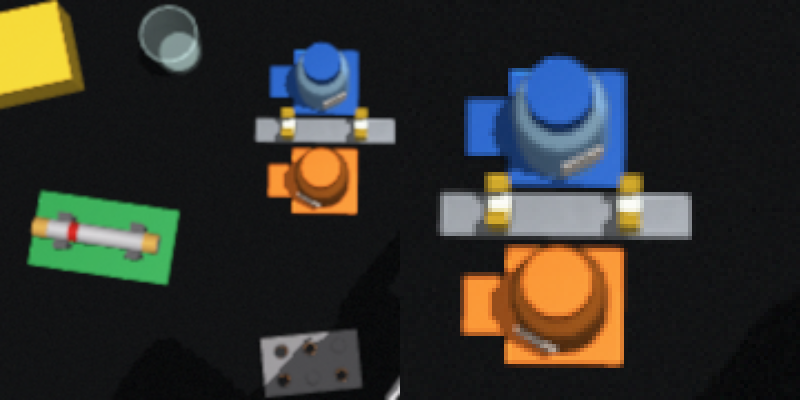

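Both bottles stand on their own pads. The caps are at (264.8,147.5) and (264.2,195.8), within about 4 mm of the pad centres. The column lies in the cradle and the arm is clear.

```bash
python3 -c "
from workcell import robot
print(robot.sign_off())"
```

```text
the job is handed in; nothing more can be done
None
```

I've handed in the job: the column lies in the cradle about 1 mm off-centre, both bottles stand upright on their own pads about 4 mm from the middle, and the arm is clear; sign-off returned no verdict.

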